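# Pack the chocolate tablets down their tube

## Task

The three chocolate tablets have stuck near the top of their clear tube. Take the plain wooden tamper, the one slim enough to go down the tube, push the tablets all the way down and press firmly once they sit on the bottom, then take the tamper out and stand it upright on the table again. Leave the chocolate whisk standing where it is.

Things in the scene. Friction and masses are not known exactly. Their poses are not given: they have to be found in the camera images.
- tamper: Plain turned wooden tamper, loose, about 160 g, standing upright on its thick end: foot 34 mm in diameter up to 60 mm height, tapering to a straight round handle 22 mm in diameter from 72 mm to its top at 190 mm. Origin at the centre of its underside, z up along the handle. A grasp from above on the handle about 140 mm above the origin keeps the fingers clear of the tube when the tamper is fully down it.
- tube: Upright clear plastic tube with an aluminium rim on a round wooden foot (96 mm wide, 15 mm high), fixed to the table. Origin at the centre of its underside, z up. Rim at 120 mm height, outside diameter 64 mm at the rim, bore 56 mm (rim and tube alike), bore floor 15 mm above the origin.
- tablets (a joint): How far (m) the stack of three dark brown chocolate tablets (53 mm in diameter, 39 mm high together) has gone down the tube. At 0 the stack's top is 10 mm below the tube's rim (110 mm above the tube's origin); the value grows downward; at 0.056 the stack rests on the bore floor, its top 54 mm above the tube's origin. It starts between 0 and 0.025, is snug and stays where it is left, slides under a steady push of about 4 N and stops dead at the bottom.
- whisk: Wooden chocolate whisk (molinillo), loose, standing upright on its fluted bulb, to be left alone: bulb 70 mm in diameter, too wide for the tube, two dark rings 36 mm in diameter above it, slim 18 mm handle to 205 mm height. Origin at the centre of its underside, z up. The tamper and the whisk stand one on the left and one on the right of the tube, either way round.
Not all that is in view belongs to the job. Leave any blue or yellow look-alike of the tamper alone.

How it is judged:
By the outcome, as a careful person would: the job done as asked, in the order asked, and still so for the second after the job is handed in, with the robot touching nothing.
It also fails if it takes over 54 s, if anything falls off the work surface, if the arm or the gripper's body presses on something with over 40 N, if the wrist force passes 120 N, or if a joint passes its speed limit or range.

## Robot

A 7-joint arm with a two-finger parallel gripper is mounted at the origin on the work surface. World frame = base frame: x ahead of the robot, y to its left, z up, the work surface at z = 0. Lengths are in m, angles in rad, forces in N, time in s.
With the tool pointing down it reaches from about 0.4 to 0.85 m from the base axis. Payload 10.4 kg.
Tool frame: the origin (TCP) lies at the very end of the fingers, on their centre line; the grasp point (between the pads) lies 19 mm behind it; z points along the fingers, y is the line along which they close (so a half turn about z gives the same grasp; the last joint's range is limited). The gripper opens to 85 mm and grips with 20 to 120 N. Pads are 22 mm wide; open, the fingers measure 114 mm over their backs; the gripper's body (76 mm by 85 mm) begins 54 mm behind the grasp point. The pads swing forward as they close: fully open they stand 13 mm farther back than shut.
Start: joints at [-1.32, 0.332, -0.065, 1.46, 0.022, 1.35, -0.088], TCP at [0.169, 0.602, 0.231] pointing down, gripper open.
Joint ranges: [-2.6, 2.6], [-0.5, 2.12], [-1.47, 1.34], [0.16, 2.42], [-1.27, 4.41], [0.06, 2.06], [-2.6, 2.6]. Speed limits (rad/s): [2.22, 2.22, 2.79, 2.79, 3.14, 3.14, 3.14].

## Interface

Orientations are given as a unit quaternion [x, y, z, w].
In Python, from workcell import * gives the robot as it stands.
- The arm moves only by the tool step_arm, never from a script. Its argument "commands" is one flat list of numbers, 7 for each row, row after row: the finger opening in mm, from 0 to 85.4, then the shift along the world's x, y, z as a fraction of full scale, then the turn, a rotation vector about the world's x, y, z as a fraction of full scale. A call has exactly 10 rows; each row is the pose to reach, as a shift and turn from the pose commanded when the call began, turning the shorter way round; what a row does not reach only later rows make up. Full scale, the value 1, is 0.6 m for a shift and pi rad for a turn. A row lasts 1/8 s, in which the tool goes at most 62.5 mm and 10.7 degrees, less where a joint would pass 70% of its speed; a pose out of reach is approached as far as the arm can. A call with a number of a shift or a turn outside -1 to 1 is refused whole. A call with a gripper value outside its range is refused whole. The fingers move at their own pace and stop on an object; "squeeze" is the grip in N (left out, the last holds). Time passes only in rows, so rows that repeat a pose let the fingers close, or fill a call up. It gives the time, the measured TCP pose, the force, the opening and the grip force at its end, in the units of the state.
- get_obs(): the state, without advancing time (a new reading comes with each control period).
- camera(name): name is "scene" or "top" or "wrist"; returns the picture (480x640x3 uint8, red, green, blue); there is no depth.
- camera_params(name): a dict with "mtx" (3x3 intrinsics, pixels), "dist" ([k1, k2, p1, p2, k3] as OpenCV has them; the pictures are not rectified), "extrinsics" (4x4, takes a point from world to camera coordinates); the wrist camera has in their place "tool_from_camera" (4x4, takes a point from camera to tool coordinates, whose origin is the TCP and whose axes are the flange's). Camera axes: x right, y down, z forward; pixel columns grow to the right and rows downward; lengths in m; the calibration is good to about 2 mm. A picture is of the moment at which its call begins: read the wrist's pose just before it. camera_params takes no time and is no camera call.
- hand_in(): hands the job in; it is judged then, once.
The state is a dict: "clock": time; "joint_pos": joint angles; "joint_velocities": joint speeds; "tau": joint torques, N m; "position": TCP position; "ee_rot": TCP orientation; "ft_force": force on the tool from outside, world axes, zero at the start; "torque": the same for the moment, N m; "grip_width": opening from 0.0 (shut) to 1.0 (fully open); "grasp_force": force on a finger pad.
Only numpy, scipy, OpenCV 4.12 (cv2) and the standard library are available. Lean on these libraries where they do the work, as an engineer would, in place of code of your own. Each camera call takes 0.05 s, during which the arm holds its last target. There are 200 camera calls.

## Working session

There is one attempt and no reset: what is moved stays moved. The work goes in short steps, Python scripts to look and compute and a tool call to move; the robot and the scene stay as the last step left them, time stands still between calls to the robot, and variables do not carry over. Pictures are saved under pics/ and viewed, at most 10 in all, crops included, and the job is handed in when it is done.

Besides the shell and the picture viewer there is one more tool, called after ">>>" in YAML: its name, and indented under it one key for each argument. step_arm: Moves the arm, as the interface text tells. Its arguments: {"type":"object","properties":{"commands":{"type":"array","items":{"type":"number"}},"squeeze":{"type":"number"}},"required":["commands"]}

```bash
mkdir -p pics
python3 - <<'E'
from workcell import *
import cv2
o=get_obs(); print(o['clock'],o['position'],o['ee_rot'],o['grip_width'],o['ft_force'])
for n in ("scene","top"):
    cv2.imwrite(f"pics/{n}0.png",camera(n)[:,:,::-1]); p=camera_params(n); print(n,p['mtx'].tolist(),p['dist'],p['extrinsics'].round(4).tolist() if hasattr(p['extrinsics'],'round') else p['extrinsics'])
print(camera_params("wrist"))
E
```

```text
0.0 [0.16890644 0.60134645 0.23049638] [ 1.36463415e-01  9.90644847e-01 -7.20837471e-04 -5.92712856e-05] 1.0020195273435955 [ 0.35109289  0.74227867 -0.54104534]
scene [[524.9951423992421, 0.0, 322.789261146725], [0.0, 524.9951423992421, 241.78082928335843], [0.0, 0.0, 1.0]] [-0.12991145  0.          0.          0.          0.        ] [[0.3542, 0.9351, -0.0079, -0.1298], [0.808, -0.3103, -0.5009, -0.3767], [-0.4709, 0.171, -0.8655, 1.2623], [0.0, 0.0, 0.0, 1.0]]
top [[458.31326058132, 0.0, 320.10078567587027], [0.0, 458.31326058132, 237.17652906492057], [0.0, 0.0, 1.0]] [-0.0103012  0.         0.         0.         0.       ] [[0.0009, -0.9996, -0.0269, -0.0221], [-0.997, 0.0012, -0.0775, 0.5091], [0.0775, 0.0269, -0.9966, 0.8294], [0.0, 0.0, 0.0, 1.0]]
{'mtx': array([[412.97419136,   0.        , 322.08121179],
       [  0.        , 412.97419136, 232.78083598],
       [  0.        ,   0.        ,   1.        ]]), 'dist': array([-0.09444658,  0.        ,  0.        ,  0.        ,  0.        ]), 'tool_from_camera': array([[-2.29861338e-04, -9.46160056e-01, -3.23699082e-01,
         8.37517962e-02],
       [ 9.99999964e-01, -2.62818408e-04,  5.81001027e-05,
         6.77675270e-04],
       [-1.40046074e-04, -3.23699057e-01,  9.46160082e-01,
        -1.42106274e-01],
       [ 0.00000000e+00,  0.00000000e+00,  0.00000000e+00,
         1.00000000e+00]])}
```

View pics/scene0.png

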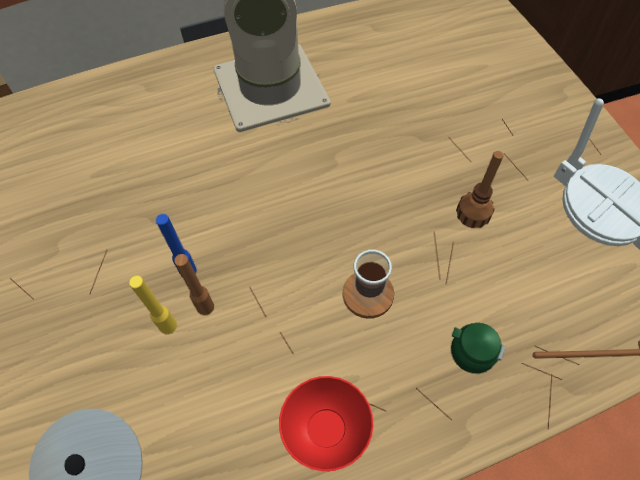

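View pics/top0.png

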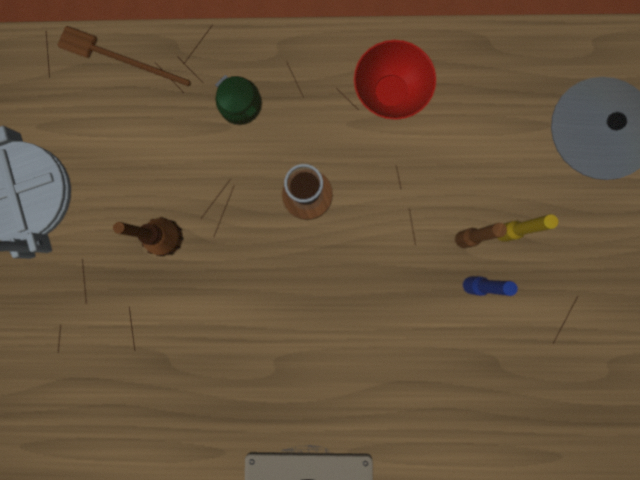

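Scene: the candidates for the tamper are brown at scene (193,285)/top (480,236), blue at (175,245)/(490,287) and yellow at (153,305)/(530,227). The whisk, with its bulb and rings, is at (478,205)/(150,235). Brown fits: it is plain wood with a thick foot and no rings. The tube is at scene (372,270)/top (304,185). Next I measure, and take an enlarged crop to confirm.

```bash
cat > h.py <<'E'
from workcell import *
import cv2, numpy as np
from scipy.spatial.transform import Rotation as R
def ray(name,px,pose=None):
    p=camera_params(name)
    u=cv2.undistortPoints(np.array([[px]],float),np.array(p['mtx']),np.array(p['dist']))[0,0]
    if name=='wrist':
        T=np.eye(4);T[:3,:3]=R.from_quat(pose[1]).as_matrix();T[:3,3]=pose[0]
        C=T@np.array(p['tool_from_camera'])
    else: C=np.linalg.inv(np.array(p['extrinsics']))
    return C[:3,3],C[:3,:3]@np.array([u[0],u[1],1.])
def plane(r,z): return r[0]+r[1]*(z-r[0][2])/r[1][2]
def cross(a,b):
    s=np.linalg.lstsq(np.c_[a[1],-b[1]],b[0]-a[0],rcond=None)[0]
    p,q=a[0]+s[0]*a[1],b[0]+s[1]*b[1]; return (p+q)/2,np.linalg.norm(p-q)
def blob(img,roi,lo,hi):
    x0,y0,x1,y1=roi; m=cv2.inRange(cv2.cvtColor(img[y0:y1,x0:x1],cv2.COLOR_RGB2HSV),lo,hi)
    n,l,s,c=cv2.connectedComponentsWithStats(m); k=1+np.argmax(s[1:,4]); 
    return (l==k).astype(np.uint8), s[k]
E
python3 - <<'E'
from h import *
S=cv2.imread('pics/scene0.png')[:,:,::-1].copy();T=cv2.imread('pics/top0.png')[:,:,::-1].copy()
for n,I,pts in(('s',S,[(181,260),(195,285),(205,307),(110,300),(478,212),(371,258)]),('t',T,[(499,230),(482,236),(465,239),(450,260),(160,237),(321,185)])):
    H=cv2.cvtColor(I,cv2.COLOR_RGB2HSV); print(n,[H[y,x].tolist() for x,y in pts])
a=cv2.resize(S[200:350,110:260],(400,400),interpolation=2);b=cv2.resize(T[190:310,430:590],(400,300),interpolation=2)
c=cv2.resize(S[235:325,330:410],(356,400),interpolation=2);d=cv2.resize(T[155:230,270:345],(300,300),interpolation=2)
o=np.zeros((600,800,3),np.uint8)
a=cv2.resize(a,(300,300));c=cv2.resize(c,(267,300))
o[:300,:300]=a;o[:300,320:587]=c;o[300:,:400]=b;o[300:,420:720]=d
cv2.imwrite('pics/crop.png',o[:,:,::-1])
E
```

```text
s [[13, 139, 171], [13, 145, 74], [14, 146, 61], [19, 98, 158], [13, 145, 100], [20, 77, 153]]
t [[14, 168, 100], [13, 160, 70], [13, 153, 85], [18, 109, 105], [12, 159, 40], [105, 13, 119]]
```

View pics/crop.png

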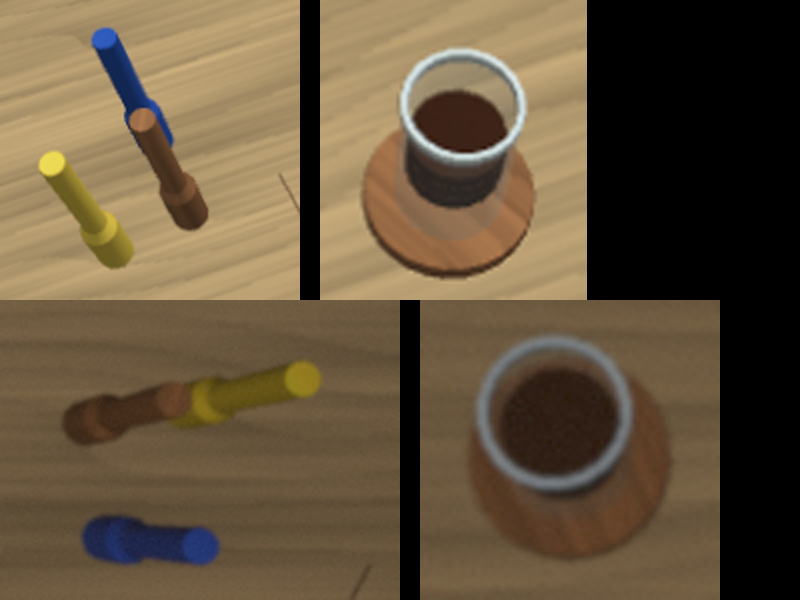

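The crop confirms it. Brown is plain turned wood with a foot, tapering to a straight handle, while blue and yellow are painted look-alikes. Its top disc is at scene (181,260) and top (499,229). The tube rim is at scene (373,266) and top (303,184).

Run:
```python
from h import *
S=cv2.imread('pics/scene0.png')[:,:,::-1].copy();T=cv2.imread('pics/top0.png')[:,:,::-1].copy()
def cen(I,roi,lo,hi):
    m,s=blob(I,roi,lo,hi); c=max(cv2.findContours(m,0,2)[0],key=cv2.contourArea); e=cv2.fitEllipse(cv2.convexHull(c)); 
    return np.array(e[0])+roi[:2],e[1]
def rep(n,s,t,z):
    print(n,s,t); a,b=ray('scene',s[0]),ray('top',t[0]); print('  cross',*cross(a,b),'scene@z',plane(a,z)[:2],'top@z',plane(b,z)[:2])
rep('tamper',cen(S,(165,245,200,275),(8,110,125),(16,255,255)),cen(T,(485,215,510,245),(8,120,88),(16,255,255)),.19)
rep('rim',cen(S,(345,240,400,295),(0,0,140),(180,60,255)),cen(T,(275,155,335,210),(0,0,90),(180,60,255)),.12)
rep('yellow',cen(S,(120,265,150,292),(22,120,205),(32,255,255)),cen(T,(538,205,565,235),(22,120,140),(32,255,255)),.19)
rep('blue',cen(S,(150,205,175,226),(100,120,100),(130,255,255)),cen(T,(500,275,525,302),(100,120,100),(130,255,255)),.19)
for p in((160,237),): print('whisk foot',plane(ray('top',p),.04))
for p in ((466,239),): print('tamper foot top px @0.03',plane(ray('top',p),.03))
```

```text
tamper (array([180.58386803, 259.62958336]), (10.801424980163574, 12.76356315612793)) (array([499.20930481, 229.10476112]), (12.410186767578125, 14.225763320922852))
  cross [ 0.50749628 -0.28906278  0.19040411] 0.0009523220316311558 scene@z [ 0.5074882  -0.28866311] top@z [ 0.50739443 -0.28968838]
rim (array([372.40201187, 265.80504036]), (33.539947509765625, 38.368072509765625)) (array([302.9344635 , 182.45227623]), (38.58919143676758, 39.1624870300293))
  cross [0.59204293 0.00406588 0.11986299] 0.001071252720380308 scene@z [0.5922392  0.00455181] top@z [0.59183844 0.00354707]
yellow (array([135.30184174, 281.08670807]), (11.232870101928711, 13.185884475708008)) (array([550.54916859, 221.16037178]), (11.697546005249023, 12.141594886779785))
  cross [ 0.51902409 -0.36411387  0.19063602] 0.0008168123731993178 scene@z [ 0.51886605 -0.36386173] top@z [ 0.51898251 -0.36484321]
blue (array([163.61983776, 220.66511059]), (12.354951858520508, 15.941797256469727)) (array([509.59891129, 288.2133007 ]), (12.687548637390137, 13.676709175109863))
  cross [ 0.42176893 -0.30161081  0.18532168] 0.004678798111181491 scene@z [ 0.42652252 -0.29887969] top@z [ 0.42113089 -0.30219461]
whisk foot [0.50817944 0.26986938 0.04      ]
tamper foot top px @0.03 [ 0.50463345 -0.28730321  0.03      ]
```

Both triangulated heights match the given sizes (0.190 and 0.120). The tamper is at (0.507, -0.289) and the tube at (0.592, 0.004). I'll swing round at about 0.32 m height.

>>> step_arm:
  commands: [50, 0.08, -0.07, 0.05, 0, 0, -0.03, 50, 0.17, -0.11, 0.1, 0, 0, -0.06, 50, 0.255, -0.16, 0.15, 0, 0, -0.09, 50, 0.335, -0.217, 0.15, 0, 0, -0.12, 50, 0.41, -0.28, 0.15, 0, 0, -0.15, 50, 0.477, -0.352, 0.15, 0, 0, -0.18, 50, 0.537, -0.428, 0.15, 0, 0, -0.21, 50, 0.588, -0.512, 0.15, 0, 0, -0.24, 50, 0.633, -0.598, 0.15, 0, 0, -0.27, 50, 0.668, -0.69, 0.15, 0, 0, -0.3]
  squeeze: 40

```text
clock: 1.35
position: [0.5703, 0.186, 0.3208]
ee_rot: [0.573, 0.82, -0.0, -0.0]
ft_force: [0.2, -0.0, -0.2]
grip_width: 0.586
grasp_force: 0.0
```

>>> step_arm:
  commands: [50, 0, -0.1, 0, 0, 0, -0.03, 50, 0, -0.2, 0, 0, 0, -0.06, 50, 0, -0.3, 0, 0, 0, -0.1, 50, -0.02, -0.4, 0, 0, 0, -0.14, 50, -0.04, -0.5, 0, 0, 0, -0.18, 50, -0.06, -0.6, 0, 0, 0, -0.22, 50, -0.08, -0.69, -0.02, 0, 0, -0.26, 50, -0.1, -0.76, -0.06, 0, 0, -0.3, 50, -0.104, -0.79, -0.1, 0, 0, -0.3, 50, -0.104, -0.79, -0.1, 0, 0, -0.3]

```text
clock: 2.6
position: [0.5059, -0.287, 0.2597]
ee_rot: [0.882, 0.471, -0.001, -0.001]
ft_force: [0.3, -0.1, 0.2]
grip_width: 0.587
grasp_force: 0.0
```

Run:
```python
from h import *
o=get_obs(); I=camera('wrist'); cv2.imwrite('pics/w1.png',I[:,:,::-1]); print(o['position'],o['ee_rot'])
np.savez('w1.npz',p=o['position'],q=o['ee_rot'])
H=cv2.cvtColor(I,cv2.COLOR_RGB2HSV)
p=camera_params('wrist');T=np.eye(4);T[:3,:3]=R.from_quat(o['ee_rot']).as_matrix();T[:3,3]=o['position'];C=np.linalg.inv(T@p['tool_from_camera'])
for X in((.5075,-.289,.19),(.5075,-.289,.06)): print(cv2.projectPoints(np.array([X]),cv2.Rodrigues(C[:3,:3])[0],C[:3,3],p['mtx'],p['dist'])[0].ravel())
```

```text
[ 0.50590116 -0.2870137   0.2597323 ] [ 0.88227262  0.47073564 -0.00137944 -0.001035  ]
[327.88824032 253.69107555]
[326.27999215 196.72262826]
```

View pics/w1.png

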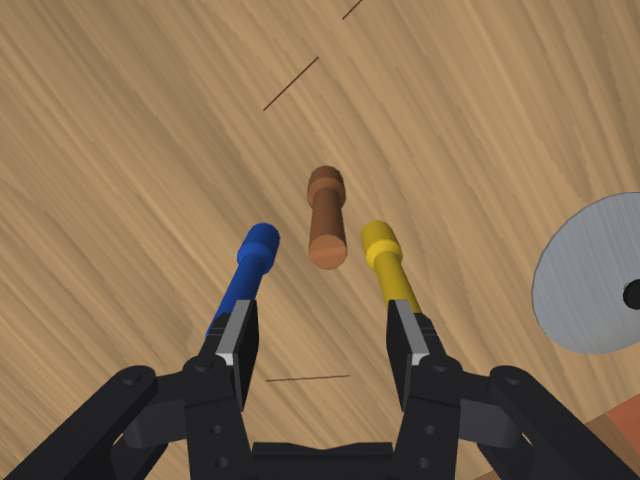

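The wrist view shows the brown tamper's top at (328,252), against a prediction of (328,254). Blue (262,245) and yellow (382,240) stand clear of the fingers' line. I'll descend and grip.

>>> step_arm:
  commands: [50, 0.0025, -0.0035, -0.06, 0, 0, 0, 50, 0.0025, -0.0035, -0.12, 0, 0, 0, 50, 0.0025, -0.0035, -0.18, 0, 0, 0, 50, 0.0025, -0.0035, -0.23, 0, 0, 0, 50, 0.0025, -0.0035, -0.23, 0, 0, 0, 15, 0.0025, -0.0035, -0.23, 0, 0, 0, 15, 0.0025, -0.0035, -0.23, 0, 0, 0, 15, 0.0025, -0.0035, -0.23, 0, 0, 0, 15, 0.0025, -0.0035, -0.23, 0, 0, 0, 15, 0.0025, -0.0035, -0.23, 0, 0, 0]
  squeeze: 60

```text
clock: 3.9
position: [0.5098, -0.2884, 0.1254]
ee_rot: [0.882, 0.472, 0.001, 0.001]
ft_force: [-1.1, 1.3, 6.0]
grip_width: 0.241
grasp_force: 55.0
```

>>> step_arm:
  commands: [15, 0, 0, 0.02, 0, 0, 0, 15, 0, 0, 0.06, 0, 0, 0, 15, 0, 0, 0.12, 0, 0, 0, 15, 0, 0, 0.18, 0, 0, 0, 15, 0, 0, 0.24, 0, 0, 0, 15, 0, 0, 0.3, 0, 0, 0, 15, 0, 0, 0.33, 0, 0, 0, 15, 0, 0, 0.33, 0, 0, 0, 15, 0, 0, 0.33, 0, 0, 0, 15, 0, 0, 0.33, 0, 0, 0]

```text
clock: 5.15
position: [0.5085, -0.2881, 0.3201]
ee_rot: [0.882, 0.472, -0.001, -0.001]
ft_force: [0.0, 0.7, -2.0]
grip_width: 0.24
grasp_force: 55.8
```

Run:
```python
from h import *
o=get_obs(); I=camera('wrist');S=camera('scene'); print(o['position'],o['ee_rot'],o['grip_width'],o['grasp_force'],o['ft_force'])
np.savez('w2.npz',p=o['position'],q=o['ee_rot'])
cv2.imwrite('pics/w2.png',np.vstack([np.hstack([cv2.resize(I,(400,300)),cv2.resize(S,(400,300))]),cv2.resize(S[100:340,60:380],(800,600))[:300]])[:,:,::-1])
```

```text
[ 0.50850529 -0.28805976  0.32006361] [ 8.81668190e-01  4.71868911e-01 -6.67396436e-04 -6.97818481e-04] 0.23968974277011693 55.766901075839996 [ 1.16174568e-03  7.28007011e-01 -2.03472584e+00]
```

View pics/w2.png

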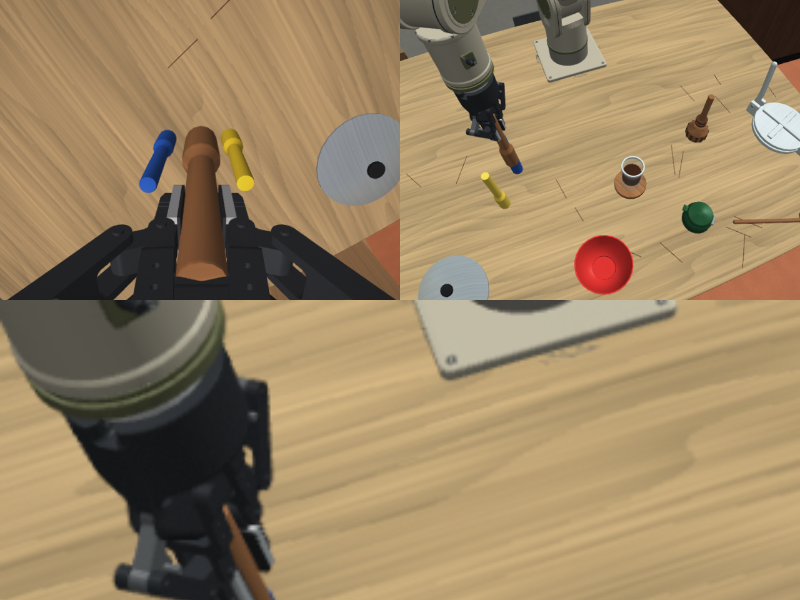

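The wrist view (upper left, half scale) shows the tamper held between the pads, looking upright, with its foot at (202,150). Blue and yellow are undisturbed. I'll move over the tube and check tilt and foot position from there.

>>> step_arm:
  commands: [15, 0.01, 0.035, 0, 0, 0, 0, 15, 0.03, 0.105, 0, 0, 0, 0, 15, 0.055, 0.19, 0, 0, 0, 0, 15, 0.08, 0.28, 0, 0, 0, 0, 15, 0.105, 0.37, 0, 0, 0, 0, 15, 0.125, 0.44, 0, 0, 0, 0, 15, 0.135, 0.475, 0, 0, 0, 0, 15, 0.139, 0.487, 0, 0, 0, 0, 15, 0.139, 0.487, 0, 0, 0, 0, 15, 0.139, 0.487, 0, 0, 0, 0]

```text
clock: 6.5
position: [0.5921, 0.0018, 0.3215]
ee_rot: [0.882, 0.471, 0.0, 0.0]
ft_force: [-0.4, 0.0, -1.4]
grip_width: 0.24
grasp_force: 55.8
```

Run:
```python
from h import *
o=get_obs(); I=camera('wrist');S=camera('scene'); print(o['position'],o['ee_rot'],o['grip_width'],o['grasp_force'],o['ft_force'])
p=camera_params('wrist');T=np.eye(4);T[:3,:3]=R.from_quat(o['ee_rot']).as_matrix();T[:3,3]=o['position'];C=np.linalg.inv(T@p['tool_from_camera']); B=np.linalg.inv(p['tool_from_camera'])
pr=lambda X,M,p:cv2.projectPoints(np.array(X,float).reshape(-1,3),cv2.Rodrigues(M[:3,:3])[0],M[:3,3],p['mtx'],p['dist'])[0].reshape(-1,2)
th=np.linspace(0,2*np.pi,60);circ=lambda r,z:np.c_[r*np.cos(th),r*np.sin(th),0*th+z]
J=I.copy()
for r,z in((.017,.1254),(.017,.0654),(.011,.0534)): cv2.polylines(J,[pr(circ(r,z),B,p).round().astype(int)],1,(0,255,0))
rim=circ(.028,.12)+[.592,.004,0]; cv2.polylines(J,[pr(rim,C,p).round().astype(int)],1,(255,0,255))
q=camera_params('scene');E=np.array(q['extrinsics']);K=S.copy()
cv2.polylines(K,[pr(rim,E,q).round().astype(int)],1,(255,0,255))
c=(T@np.array([0,0,.1254,1]))[:3];print('bottom est',c)
for r,z in((.017,0),(.017,.06)): cv2.polylines(K,[pr(circ(r,z)+c,E,q).round().astype(int)],1,(0,255,0))
u=np.array(pr([.592,.004,.15],E,q)[0],int); k=cv2.resize(K[u[1]-100:u[1]+100,u[0]-66:u[0]+66],(396,600),interpolation=2)
cv2.imwrite('pics/w3.png',np.hstack([cv2.resize(J[100:420,215:430],(403,600),interpolation=2),k])[:,:,::-1])
```

```text
[0.59207691 0.00175928 0.32154147] [8.82319867e-01 4.70650160e-01 3.88099693e-05 2.77949638e-04] 0.23992301197803734 55.82237005233765 [-0.39715524  0.01611482 -1.39489235]
bottom est [0.59211831 0.00170236 0.19614149]
```

View pics/w3.png

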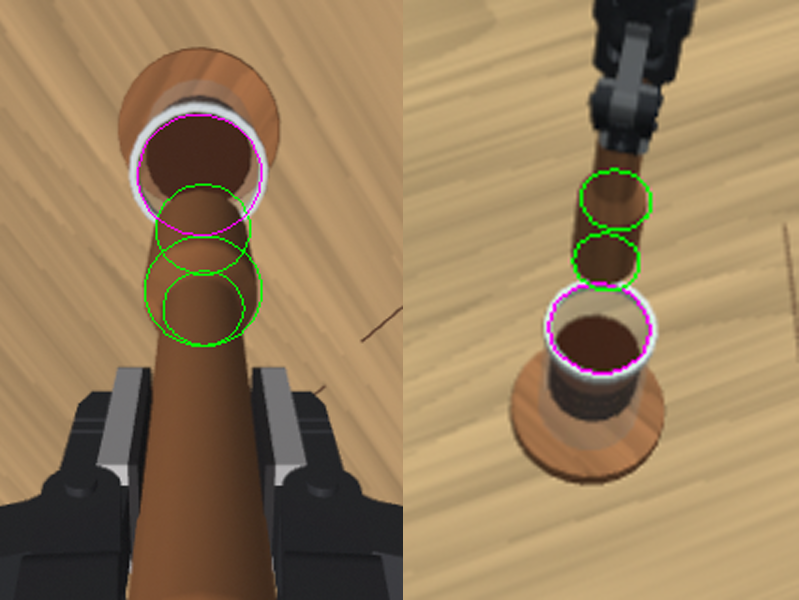

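Left is the wrist view and right the scene view. The overlays match: the rim (magenta) is on the real rim at (200,170), and the tamper foot follows the green predictions, so the tamper is upright with its bottom at z≈0.196, centred within 2 mm. I'll descend into the tube with a firmer grip.

>>> step_arm:
  commands: [15, 0, 0.004, -0.04, 0, 0, 0, 15, 0, 0.004, -0.1, 0, 0, 0, 15, 0, 0.004, -0.13, 0, 0, 0, 15, 0, 0.004, -0.15, 0, 0, 0, 15, 0, 0.004, -0.165, 0, 0, 0, 15, 0, 0.004, -0.18, 0, 0, 0, 15, 0, 0.004, -0.195, 0, 0, 0, 15, 0, 0.004, -0.21, 0, 0, 0, 15, 0, 0.004, -0.22, 0, 0, 0, 15, 0, 0.004, -0.23, 0, 0, 0]
  squeeze: 100

```text
clock: 7.85
position: [0.5927, 0.0063, 0.1833]
ee_rot: [0.882, 0.472, 0.0, 0.0]
ft_force: [0.5, -0.1, 3.0]
grip_width: 0.232
grasp_force: 90.8
```

>>> step_arm:
  commands: [15, 0, 0, -0.002, 0, 0, 0, 15, 0, 0, -0.004, 0, 0, 0, 15, 0, 0, -0.006, 0, 0, 0, 15, 0, 0, -0.008, 0, 0, 0, 15, 0, 0, -0.01, 0, 0, 0, 15, 0, 0, -0.012, 0, 0, 0, 15, 0, 0, -0.012, 0, 0, 0, 15, 0, 0, -0.012, 0, 0, 0, 15, 0, 0, -0.012, 0, 0, 0, 15, 0, 0, -0.012, 0, 0, 0]

```text
clock: 9.1
position: [0.5932, 0.0063, 0.1792]
ee_rot: [0.882, 0.472, 0.002, 0.0]
ft_force: [-5.3, -0.1, 25.1]
grip_width: 0.233
grasp_force: 93.4
```

It sits on the bottom: TCP z is 0.179 as predicted, with 25 N. I'll press a little firmer, hold, then withdraw.

>>> step_arm:
  commands: [15, 0, 0, -0.001, 0, 0, 0, 15, 0, 0, -0.002, 0, 0, 0, 15, 0, 0, -0.003, 0, 0, 0, 15, 0, 0, -0.003, 0, 0, 0, 15, 0, 0, -0.003, 0, 0, 0, 15, 0, 0, -0.003, 0, 0, 0, 15, 0, 0, -0.003, 0, 0, 0, 15, 0, 0, -0.003, 0, 0, 0, 15, 0, 0, -0.003, 0, 0, 0, 15, 0, 0, -0.003, 0, 0, 0]

```text
clock: 10.35
position: [0.5937, 0.0066, 0.1791]
ee_rot: [0.882, 0.472, 0.003, -0.0]
ft_force: [-9.9, 1.0, 38.7]
grip_width: 0.234
grasp_force: 94.9
```

>>> step_arm:
  commands: [15, 0, 0, 0.01, 0, 0, 0, 15, 0, 0, 0.025, 0, 0, 0, 15, 0, 0, 0.05, 0, 0, 0, 15, 0, 0, 0.09, 0, 0, 0, 15, 0, 0, 0.13, 0, 0, 0, 15, 0, 0, 0.17, 0, 0, 0, 15, 0, 0, 0.21, 0, 0, 0, 15, 0, 0, 0.24, 0, 0, 0, 15, 0, 0, 0.245, 0, 0, 0, 15, 0, 0, 0.245, 0, 0, 0]

```text
clock: 11.6
position: [0.5921, 0.0063, 0.3208]
ee_rot: [0.882, 0.472, -0.0, -0.0]
ft_force: [0.6, -0.5, -3.1]
grip_width: 0.231
grasp_force: 91.7
```

Run:
```python
from h import *
o=get_obs(); I=camera('wrist');S=camera('scene'); print(o['position'],o['ee_rot'],o['grip_width'],o['grasp_force'],o['ft_force'])
p=camera_params('wrist');T=np.eye(4);T[:3,:3]=R.from_quat(o['ee_rot']).as_matrix();T[:3,3]=o['position'];C=np.linalg.inv(T@p['tool_from_camera']); B=np.linalg.inv(p['tool_from_camera'])
pr=lambda X,M,p:cv2.projectPoints(np.array(X,float).reshape(-1,3),cv2.Rodrigues(M[:3,:3])[0],M[:3,3],p['mtx'],p['dist'])[0].reshape(-1,2)
th=np.linspace(0,2*np.pi,60);circ=lambda r,z:np.c_[r*np.cos(th),r*np.sin(th),0*th+z]
J=I.copy()
for r,z in((.017,.1254),(.017,.0654),(.011,.0534)): cv2.polylines(J,[pr(circ(r,z),B,p).round().astype(int)],1,(0,255,0))
q=camera_params('scene');E=np.array(q['extrinsics']);K=S.copy()
for z in(.054,): cv2.polylines(K,[pr(circ(.0265,z)+[.592,.004,0],E,q).round().astype(int)],1,(255,0,255))
u=np.array(pr([.592,.004,.15],E,q)[0],int); k=cv2.resize(K[u[1]-100:u[1]+100,u[0]-66:u[0]+66],(396,600),interpolation=2)
cv2.imwrite('pics/w4.png',np.hstack([cv2.resize(J[100:420,215:430],(403,600),interpolation=2),k])[:,:,::-1])
```

```text
[0.59210239 0.00629467 0.32075414] [ 8.81652096e-01  4.71899817e-01 -3.68943490e-04 -9.16007609e-05] 0.2310484488346207 91.69953167438507 [ 0.59398202 -0.52757559 -3.09167662]
```

View pics/w4.png

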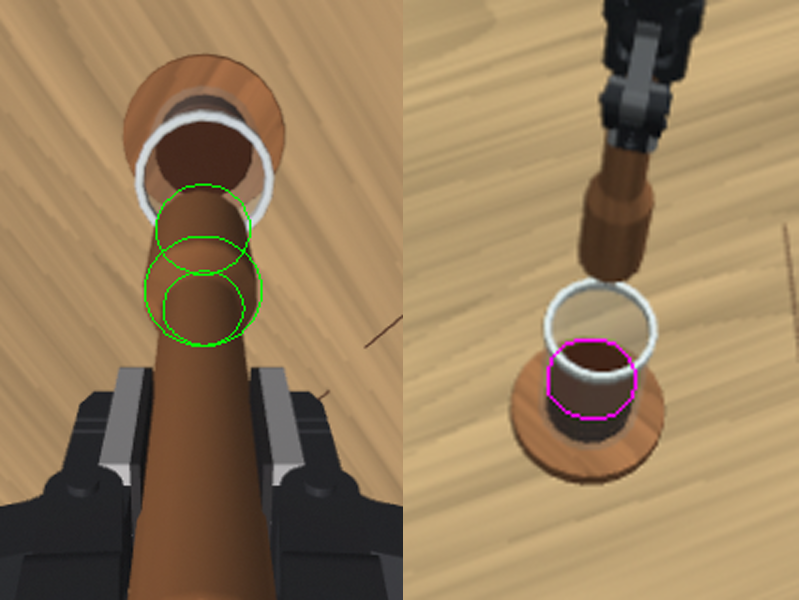

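The tablets' top coincides with the predicted floor position (magenta, at (592,378) in the right view), so the stack is down. The tamper is still upright in the grip. I'll set it down on clear table at about (0.53, -0.155).

>>> step_arm:
  commands: [15, -0.015, -0.04, 0, 0, 0, 0, 15, -0.045, -0.12, 0, 0, 0, 0, 15, -0.075, -0.2, 0, 0, 0, 0, 15, -0.095, -0.255, -0.02, 0, 0, 0, 15, -0.1, -0.27, -0.08, 0, 0, 0, 15, -0.1, -0.27, -0.16, 0, 0, 0, 15, -0.1, -0.27, -0.23, 0, 0, 0, 15, -0.1, -0.27, -0.28, 0, 0, 0, 15, -0.1, -0.27, -0.305, 0, 0, 0, 15, -0.1, -0.27, -0.315, 0, 0, 0]

```text
clock: 12.95
position: [0.5319, -0.1562, 0.1321]
ee_rot: [0.882, 0.472, -0.0, -0.0]
ft_force: [0.7, 0.0, -1.0]
grip_width: 0.236
grasp_force: 91.6
```

>>> step_arm:
  commands: [15, 0, 0, -0.002, 0, 0, 0, 15, 0, 0, -0.004, 0, 0, 0, 15, 0, 0, -0.006, 0, 0, 0, 15, 0, 0, -0.008, 0, 0, 0, 15, 0, 0, -0.009, 0, 0, 0, 15, 0, 0, -0.01, 0, 0, 0, 15, 0, 0, -0.01, 0, 0, 0, 15, 0, 0, -0.01, 0, 0, 0, 15, 0, 0, -0.01, 0, 0, 0, 15, 0, 0, -0.01, 0, 0, 0]
  squeeze: 40

```text
clock: 14.2
position: [0.5323, -0.1557, 0.1264]
ee_rot: [0.882, 0.472, 0.0, 0.0]
ft_force: [0.9, -0.2, -1.5]
grip_width: 0.234
grasp_force: 91.7
```

>>> step_arm:
  commands: [15, 0, 0, -0.001, 0, 0, 0, 15, 0, 0, -0.002, 0, 0, 0, 15, 0, 0, -0.003, 0, 0, 0, 15, 0, 0, -0.003, 0, 0, 0, 15, 0, 0, -0.003, 0, 0, 0, 15, 0, 0, -0.003, 0, 0, 0, 15, 0, 0, -0.003, 0, 0, 0, 15, 0, 0, -0.003, 0, 0, 0, 15, 0, 0, -0.003, 0, 0, 0, 15, 0, 0, -0.003, 0, 0, 0]

```text
clock: 15.45
position: [0.5325, -0.1559, 0.1255]
ee_rot: [0.882, 0.472, 0.0, 0.0]
ft_force: [-3.0, 1.8, 8.9]
grip_width: 0.231
grasp_force: 92.9
```

It is on the table (9 N). I'll ease off slightly and open gently to 50 mm.

>>> step_arm:
  commands: [15, 0, 0, 0.001, 0, 0, 0, 15, 0, 0, 0.001, 0, 0, 0, 21, 0, 0, 0.001, 0, 0, 0, 23, 0, 0, 0.001, 0, 0, 0, 26, 0, 0, 0.001, 0, 0, 0, 32, 0, 0, 0.001, 0, 0, 0, 42, 0, 0, 0.001, 0, 0, 0, 50, 0, 0, 0.001, 0, 0, 0, 50, 0, 0, 0.001, 0, 0, 0, 50, 0, 0, 0.001, 0, 0, 0]

```text
clock: 16.7
position: [0.5323, -0.1558, 0.1251]
ee_rot: [0.882, 0.472, 0.0, 0.0]
ft_force: [-0.3, -0.1, -0.4]
grip_width: 0.588
grasp_force: 0.0
```

>>> step_arm:
  commands: [50, 0, 0, 0.02, 0, 0, 0, 50, 0, 0, 0.06, 0, 0, 0, 50, 0, 0, 0.11, 0, 0, 0, 50, 0, 0, 0.17, 0, 0, 0, 50, 0, 0, 0.24, 0, 0, 0, 50, 0, 0, 0.3, 0, 0, 0, 50, -0.08, -0.05, 0.34, 0, 0, 0, 50, -0.15, -0.12, 0.35, 0, 0, 0, 50, -0.18, -0.2, 0.35, 0, 0, 0, 50, -0.18, -0.2, 0.35, 0, 0, 0]

```text
clock: 17.95
position: [0.4217, -0.2799, 0.3365]
ee_rot: [0.883, 0.469, 0.001, 0.001]
ft_force: [-0.1, 0.8, -0.5]
grip_width: 0.587
grasp_force: 0.0
```

Run:
```python
from h import *
o=get_obs(); S=camera('scene');T=camera('top'); print(o['clock'],o['position'],o['ft_force'],o['grip_width'])
cv2.imwrite('pics/end.png',np.vstack([np.hstack([cv2.resize(S,(400,300)),cv2.resize(T,(400,300))]),cv2.resize(S[190:340,140:540],(800,300))])[:,:,::-1])
```

```text
17.95 [ 0.42174379 -0.27992246  0.33654584] [-0.10187845  0.83679792 -0.54422174] 0.58744624263848
```

View pics/end.png

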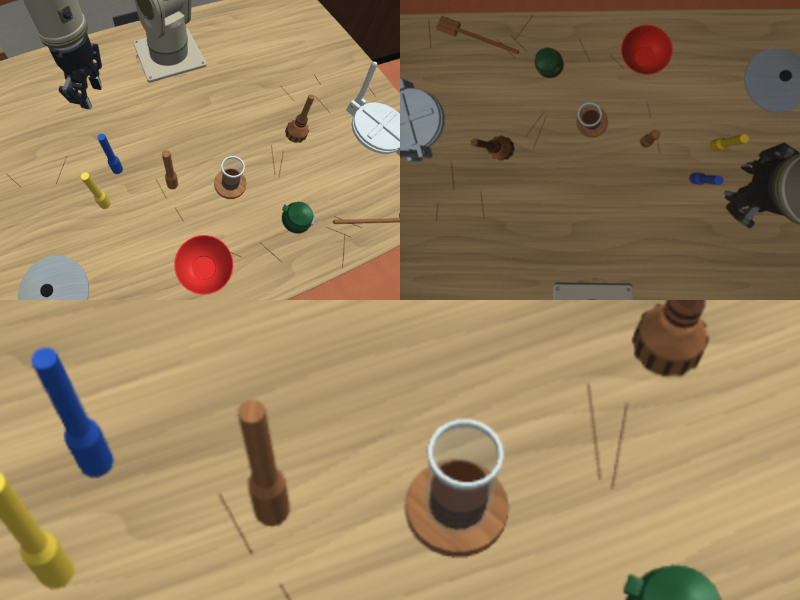

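The tamper stands upright, at (262,465) in the lower crop. The tablets are at the bottom of the tube (460,495), and the whisk and the look-alikes are untouched. The robot is clear.

```bash
python3 -c "
from workcell import *
print(hand_in())"
```

```text
the job is handed in; nothing more can be done
None
```

The tablets were pushed to the bottom of the tube and pressed at about 39 N, the tamper stands upright on clear table between the tube and its old spot, the whisk was left where it stood, and the job was handed in at about 18 s.

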